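Wipe the cartridge jig clean and close it with its cover plate

TASK

Press the scraper lightly down on the jig's bed behind the broken plastic tabs and, keeping it lightly pressed down, wipe all four tabs along the bed and over the edge into the blue catch tray without touching them with the fingers; then stand the scraper back on its blue pad. Then lower the green cover plate over the two brass pins, keeping hold of it until it lies flush on the bed; press gently throughout and leave the other things on the bench where they are.

Things in the scene. Friction and masses are not known exactly. Their poses are not given: they have to be found in the camera images.
- jig: Fixed jig with an aluminium bed, 190 (x) by 224 (y) mm. Origin: centre of its underside, on the table; bed top at z = 30 mm; +x is the wiping direction. Dark lips at y = +-105 to 112 stand 7 mm above the bed. Two brass pins stand in slots near y = +-85 mm (see bed).
- bed (a point): Centre of the bed's top face; jig's axes. Two brass pins at y = +-85 mm, 12 mm diameter, 22 mm above the bed, tapering to 6 mm in the last 8 mm. Both are clamped in slots at one common x, somewhere from -12 to +12 mm, not reported: find it by feel or by sight.
- tray (a point): Middle of the floor of the blue catch tray along the jig's +x edge, 4 mm above the table; jig's axes. The tray spans 95 mm (x) by 224 mm (y), jig x = 95 to 190 mm; its walls are 20 mm high, lower than the bed.
- scraper: Loose scraper block, symmetric under a half turn. Origin at the centre of its underside. Orange blade block 24 (x) by 130 (y) by 20 mm high, flat underside; on it a black grip 26 (x) by 80 (y) mm from z = 20 to 68 mm, to be pinched across x from above. About 0.13 to 0.22 kg. It starts on the blue pad.
- pad: Fixed blue parking pad for the scraper, 120 (x) by 170 (y) by 4 mm. Origin at the centre of its underside, on the table.
- cover: Loose green cover plate, symmetric under a half turn, 110 (x) by 200 (y) by 8 mm, lying flat on the table. Origin at the centre of its underside. Two through holes of 14 mm diameter at x = 0, y = +-85 mm. Red bar handle 20 (x) by 90 (y) mm, bar from z = 26 to 48 mm above the underside, to be pinched across x from above. About 0.25 to 0.42 kg.
- chip0: Loose blue broken-off plastic tab, 32 by 12 by 5 mm with an 8 mm stub at one side, lying on the bed between the pins (jig x = -22 to +47, y = -35 to +35 mm for its origin). Origin at the centre of its underside.
- chip1: Loose red broken-off plastic tab, 32 by 12 by 5 mm with an 8 mm stub at one side, lying on the bed between the pins (jig x = -22 to +47, y = -35 to +35 mm for its origin). Origin at the centre of its underside.
- chip2: Loose yellow broken-off plastic tab, 32 by 12 by 5 mm with an 8 mm stub at one side, lying on the bed between the pins (jig x = -22 to +47, y = -35 to +35 mm for its origin). Origin at the centre of its underside.
- chip3: Loose black broken-off plastic tab, 32 by 12 by 5 mm with an 8 mm stub at one side, lying on the bed between the pins (jig x = -22 to +47, y = -35 to +35 mm for its origin). Origin at the centre of its underside.
- cartridge_cyan: Black ink cartridge with a blue lid, 66 by 40 by 51 mm, a bystander. Origin at the centre of its underside.
- cartridge_magenta: Black ink cartridge with a red lid, 66 by 40 by 51 mm, a bystander. Origin at the centre of its underside.
- cartridge_yellow: Black ink cartridge with a yellow lid, 66 by 40 by 51 mm, a bystander. Origin at the centre of its underside.
- screwdriver: Red-handled screwdriver, 170 mm, lying, a bystander. Origin under its middle.
- bottle: White plastic bottle, 52 mm diameter, 100 mm high, a bystander. Origin at the centre of its underside.

How it is judged:
On the way, in this order (a step that is already met when the one before it is completed fails the run):
1. the scraper bears on the bed (over 1 N) behind the tabs (its centre at jig x below -45 mm) (contact force between scraper and jig above 1 N and x of scraper in the frame of jig below -0.045 m and z of scraper in the frame of jig below 0.034 m), for 0.1 s.
2. past the middle of the bed (centre at jig x over 10 mm) the scraper still bears on the bed (over 0.5 N), upright, with all four tabs ahead of it (tab x over 20 mm) (contact force between scraper and jig above 0.5 N and x of scraper in the frame of jig above 0.01 m and z of scraper in the frame of jig below 0.034 m and angle between scraper's own z axis and vertical below 0.15 rad and x of each of chip0, chip1, chip2, chip3 in the frame of jig above 0.02 m), for 0.05 s.
3. all four tabs lie in the catch tray (x of chip0 in the frame of jig between 0.095 and 0.19 m and y of chip0 in the frame of jig between -0.112 and 0.112 m and z of each of chip0, chip1, chip2, chip3 in the frame of jig below 0.025 m and x of chip1 in the frame of jig between 0.095 and 0.19 m and y of chip1 in the frame of jig between -0.112 and 0.112 m and x of chip2 in the frame of jig between 0.095 and 0.19 m and y of chip2 in the frame of jig between -0.112 and 0.112 m and x of chip3 in the frame of jig between 0.095 and 0.19 m and y of chip3 in the frame of jig between -0.112 and 0.112 m), for 0.2 s.
4. the scraper stands on its blue pad, let go (x of scraper in the frame of pad between -0.045 and 0.045 m and y of scraper in the frame of pad between -0.035 and 0.035 m and z of scraper in the frame of pad below 0.008 m and angle between scraper's own z axis and vertical below 0.08 rad and contact force between the fingers and scraper below 0.1 N), for 0.1 s.
At the end, for the whole second after the job is handed in: Four tabs in the tray (under 25 mm high); scraper upright (0.08 rad) on the pad, to 45 mm (x), 35 mm (y); cover over both pins, flush on the bed (within 2 mm), within 16 mm (x), 4 mm (y) of the jig centre, aligned to 0.03 rad, tilt under 0.02 rad; all at rest (all of step 3 and x of scraper in the frame of pad between -0.045 and 0.045 m and y of scraper in the frame of pad between -0.035 and 0.035 m and z of scraper in the frame of pad below 0.008 m and angle between scraper's own z axis and vertical below 0.08 rad and x of cover in the frame of jig between -0.016 and 0.016 m and y of cover in the frame of jig between -0.004 and 0.004 m and angle between the y axis of cover and the y axis of jig, either way round below 0.03 rad and z of cover in the frame of jig between 0.027 and 0.032 m and angle between cover's own z axis and vertical below 0.02 rad and linear speed of each of cover, scraper, chip0, chip1, chip2, chip3 below 0.02 m/s); the robot touches nothing.
It fails at once if the scraper is pressed on the jig with over 60 N (contact force between scraper and jig above 60 N).
It fails at once if the cover is pressed on the jig with over 60 N (contact force between cover and jig above 60 N).
It fails at once if the fingers touch a tab (contact force between the fingers and chip0 above 0.3 N or contact force between the fingers and chip1 above 0.3 N or contact force between the fingers and chip2 above 0.3 N or contact force between the fingers and chip3 above 0.3 N).
It fails at once if the cover is let go over the jig more than 10 mm above the bed (horizontal distance between cover and jig below 0.05 m and z of cover in the frame of jig above 0.04 m and contact force between the fingers and cover below 0.05 N).
It fails at once if another thing on the bench is moved by more than 20 mm (distance of any of cartridge_cyan, cartridge_magenta, cartridge_yellow, screwdriver, bottle from where it was at the start of the episode above 0.02 m).
It also fails if it takes over 72 s, if anything falls off the work surface, if the arm or the gripper's body presses on something with over 40 N, if the wrist force passes 120 N, or if a joint passes its speed limit or range.

ROBOT

A 7-joint arm with a two-finger parallel gripper is mounted at the origin on the work surface. World frame = base frame: x ahead of the robot, y to its left, z up, the work surface at z = 0. Lengths are in m, angles in rad, forces in N, time in s.
With the tool pointing down it reaches from about 0.4 to 0.875 m from the base axis. Payload 19.3 kg.
Tool frame: the origin (TCP) lies midway between the tips of the shut fingers; the grasp point (between the pads) lies 19 mm behind it; z points along the fingers, y is the direction in which the jaws open and shut (so a half turn about z gives the same grasp; the last joint's range is limited). The gripper opens to 85 mm and grips with 20 to 120 N. Pads are 22 mm wide; open, the fingers measure 114 mm over their backs; the gripper's body (76 mm by 85 mm) begins 54 mm behind the grasp point. The pads swing forward as they close: fully open they stand 13 mm farther back than shut.
Start: joints at [1.164, 0.521, -0.036, 1.599, 0.021, 1.021, -0.113], TCP at [0.207, -0.59, 0.231] pointing down, gripper open.
Joint ranges: [-2.91, 2.91], [-0.3, 2.13], [-1.5, 1.42], [0.17, 2.43], [-1.26, 4.41], [0.16, 1.93], [-2.52, 2.52]. Speed limits (rad/s): [1.89, 1.89, 2.39, 2.39, 3.01, 3.01, 3.01].

INTERFACE

Orientations are given as [roll, pitch, yaw] about the fixed x, y, z axes, in that order (R = Rz(yaw) Ry(pitch) Rx(roll)).
In Python, from workcell import bot, eyes gives the robot as it stands. The module is installed in compiled form; this text tells all that it offers.
- The arm moves only by the shell command python3 -m jog 'ROWS' [FORCE]. ROWS is JSON, a list of rows, each an object with "delta_pos": the shift along the world's x, y, z in mm, a list of three; "spin": the turn about the world's z in rad; "claw": the closure, from 0 (fully open) to 1 (shut). In form: [{"delta_pos": [tx, ty, tz], "spin": spin, "claw": claw}, ...]. A call has 1 to 8 rows; each row is the pose to reach, as a shift and turn from the pose measured when the call began; what a row does not reach only later rows make up. A row lasts 1/10 s, in which the tool goes at most 50 mm and 8.59 degrees, less where a joint would pass 70% of its speed; a pose out of reach is approached as far as the arm can. A call with a gripper value outside its range is refused whole. The fingers move at their own pace and stop on an object; FORCE is the grip in N (left out, the last holds). Time passes only in rows, so rows that repeat a pose let the fingers close. It gives the time, the measured TCP pose, the force and the opening at its end, in the units of the state.
- bot.observe(): the state, without advancing time (a new reading comes with each control period).
- eyes.grab_frame(name): name is "side" or "top"; returns the picture (480x640x3 uint8, blue, green, red); there is no depth.
- eyes.camera_params(name): a dict with "fx", "fy", "cx", "cy" (pixels), "origin" and "attitude" of the camera in the world. Camera axes: x right, y up, looking along -z (the intrinsics and any distortion apply to the point x, -y, -z); pixel columns grow to the right and rows downward; lengths in m; the calibration is good to about 2 mm. A picture is of the moment at which its call begins. camera_params takes no time and is no camera call.
- bot.job_done(): hands the job in, once; it reports no verdict.
The state is a dict: "clock": time; "qpos": joint angles; "qd": joint speeds; "joint_efforts": joint torques, N m; "position": TCP position; "tool_rot": TCP orientation; "force": force on the tool from outside, world axes, zero at the start; "moment": the same for the moment, N m; "grip_width": finger opening in m.
Only numpy, scipy, OpenCV 4.12 (cv2) and the standard library are available. Lean on these libraries where they do the work, as an engineer would, in place of code of your own. Each camera call takes 0.05 s, during which the arm holds its last target. There are 200 camera calls.

## Working session

There is one attempt and no reset: what is moved stays moved. The work goes in short steps, Python scripts to look and compute and a shell command to move; the robot and the scene stay as the last step left them, time stands still between calls to the robot, and variables do not carry over. Pictures are saved under pics/ and viewed, about 8 in all and at most 12, crops included, and the job is handed in when it is done.

```bash
mkdir -p pics
python3 - <<'E'
from workcell import bot, eyes
import cv2
for n in ("top","side"):
    cv2.imwrite(f"pics/{n}0.png",eyes.grab_frame(n)); print(n,eyes.camera_params(n))
s=bot.observe(); print({k:s[k] for k in("clock","position","tool_rot","force","grip_width")})
E
```

```text
top {'fx': 442.28987673925985, 'fy': 442.28987673925985, 'cx': 314.526354859164, 'cy': 241.08146187955697, 'origin': array([ 0.44067876, -0.00471395,  0.87173417]), 'attitude': array([ 0.15703399,  0.02895871, -1.57908951])}
side {'fx': 583.3020043458764, 'fy': 583.3020043458764, 'cx': 328.75271909833765, 'cy': 231.08731682100336, 'origin': array([0.22358788, 1.01699411, 0.68322821]), 'attitude': array([ 1.03824692,  0.01329214, -2.83132485])}
{'clock': 0.1, 'position': array([ 0.20642056, -0.58960415,  0.23080239]), 'tool_rot': array([-3.14057547e+00,  7.17279193e-05,  3.36853849e-01]), 'force': array([ 0.57881164, -0.36804358, -0.21117421]), 'grip_width': 0.0852768236068554}
```

View pics/top0.png

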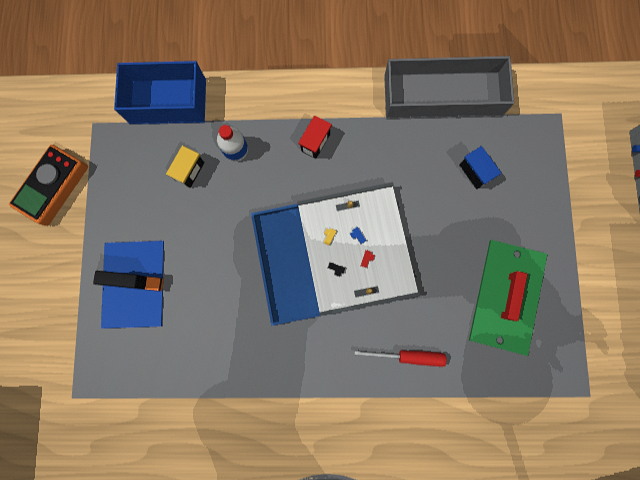

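View pics/side0.png

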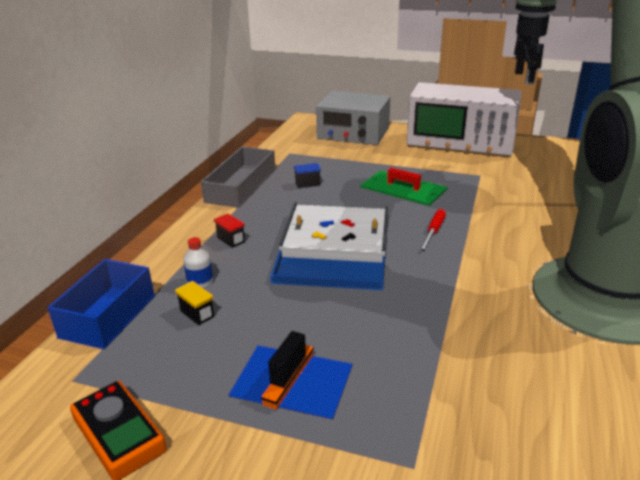

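```bash
cat > h.py <<'E'
import numpy as np
from scipy.spatial.transform import Rotation as R
from workcell import bot, eyes
def cam(n):
    p=eyes.camera_params(n); return p,R.from_euler('xyz',p['attitude']).as_matrix()
def px2w(n,u,v,z):
    p,A=cam(n); d=A@np.array([(u-p['cx'])/p['fx'],-(v-p['cy'])/p['fy'],-1.]); o=p['origin']
    return o+d*(z-o[2])/d[2]
def w2px(n,X):
    p,A=cam(n); c=A.T@(np.asarray(X,float)-p['origin']); return np.array([p['cx']-p['fx']*c[0]/c[2], p['cy']+p['fy']*c[1]/c[2]])
E
python3 - <<'E'
import cv2,numpy as np
im=cv2.imread('pics/top0.png')
cv2.imwrite('pics/jig.png',cv2.resize(im[180:330,245:430],None,fx=4,fy=4,interpolation=cv2.INTER_CUBIC))
a=cv2.resize(im[230:335,85:175],None,fx=4,fy=4,interpolation=cv2.INTER_CUBIC)
b=cv2.resize(im[235:360,465:555],None,fx=4,fy=4,interpolation=cv2.INTER_CUBIC)
c=np.zeros((500,725,3),np.uint8); c[:420,:360]=a; c[:500,365:725]=b
cv2.imwrite('pics/sc.png',c)
E
```

```text
(no output)
```

View pics/jig.png

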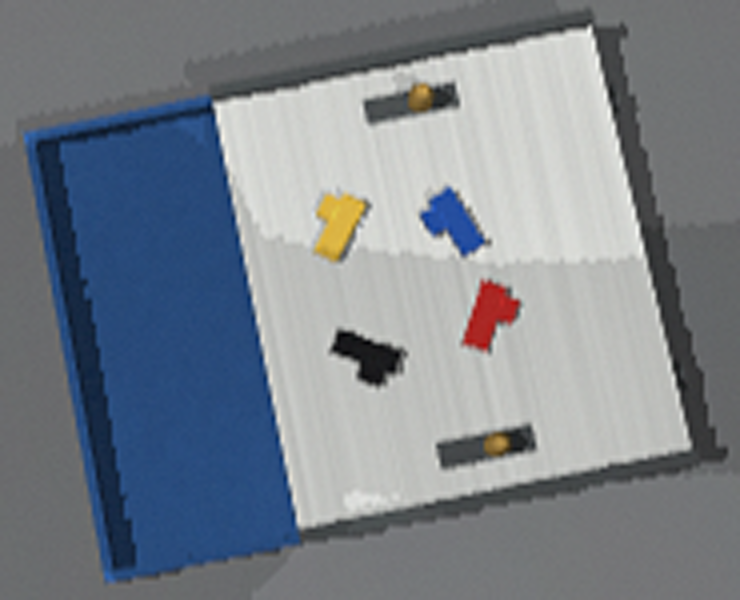

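View pics/sc.png

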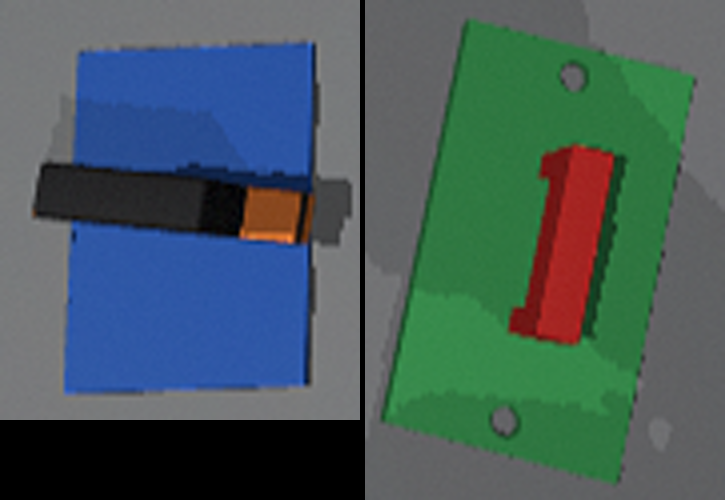

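Run:
```python
from h import *
np.set_printoptions(precision=4,suppress=True)
def P(l,ox,oy,z,o=0): return np.array([px2w('top',(u-o)/4+ox,v/4+oy,z) for u,v in l])
def show(n,a): print(n,a[:,:2].tolist() and np.round(a[:,:2],4).tolist(),'mean',a[:,:2].mean(0),'sides',np.linalg.norm(np.roll(a,-1,0)-a,axis=1))
bed=P([(213,100),(592,27),(692,452),(300,530)],245,180,.03); show('bed',bed)
tr=P([(26,138),(105,580)],245,180,.02); show('trayouter',tr)
e=bed[0]-bed[3]; print('yaw of bed edge x+: ',np.arctan2(e[1],e[0]))
pins=P([(422,92),(498,438)],245,180,.052); show('pins top',pins); d=pins[0]-pins[1]; print(np.arctan2(d[1],d[0]))
slots=P([(364,103),(456,84),(459,105),(370,124)],245,180,.03);show('slotT',slots)
slots2=P([(437,446),(533,426),(536,449),(442,468)],245,180,.03);show('slotB',slots2)
show('pad',P([(80,52),(314,43),(308,384),(66,392)],85,230,.004))
g=P([(42,163),(205,180),(197,233),(35,213)],85,230,.072);show('grip',g);d=g[1]-g[0];print(np.arctan2(d[1],d[0]))
show('bladeR',P([(303,192),(300,243)],85,230,.024))
h=P([(573,77),(504,421)],465,235,.008,365);show('holes',h);d=h[0]-h[1];print(np.arctan2(d[1],d[0]))
show('cov',P([(468,20),(693,77),(618,483),(384,419)],465,235,.008,365))
show('handle',P([(574,147),(613,153),(580,344),(537,338)],465,235,.048,365))
```

```text
bed [[0.646, 0.0498], [0.6798, -0.1358], [0.4729, -0.1752], [0.4382, 0.0094]] mean [ 0.5592 -0.063 ] sides [0.1887 0.2106 0.1878 0.2117]
trayouter [[0.6306, 0.1431], [0.4155, 0.1024]] mean [0.5231 0.1227] sides [0.2189 0.2189]
yaw of bed edge x+:  0.19201115255495832
pins top [[0.643, -0.051], [0.4793, -0.0824]] mean [ 0.5612 -0.0667] sides [0.1667 0.1667]
0.18966229858336392
slotT [[0.6434, -0.0239], [0.6522, -0.0688], [0.6417, -0.07], [0.6329, -0.0266]] mean [ 0.6426 -0.0474] sides [0.0458 0.0106 0.0443 0.0109]
slotB [[0.4768, -0.0557], [0.4858, -0.1011], [0.475, -0.1022], [0.4665, -0.0578]] mean [ 0.476  -0.0792] sides [0.0463 0.0109 0.0452 0.0105]
pad [[0.5799, 0.4414], [0.5829, 0.3226], [0.4147, 0.3178], [0.4118, 0.4371]] mean [0.4973 0.3797] sides [0.1189 0.1683 0.1193 0.1682]
grip [[0.5175, 0.4207], [0.5089, 0.3444], [0.4847, 0.3468], [0.4946, 0.4223]] mean [0.5014 0.3836] sides [0.0768 0.0242 0.0762 0.023 ]
-1.683436755069462
bladeR [[0.5067, 0.3171], [0.4821, 0.3174]] mean [0.4944 0.3172] sides [0.0245 0.0245]
holes [[0.5467, -0.3741], [0.3837, -0.329]] mean [ 0.4652 -0.3516] sides [0.1692 0.1692]
-0.2696248638835681
cov [[0.5754, -0.3256], [0.546, -0.4315], [0.3549, -0.3798], [0.3849, -0.273]] mean [ 0.4653 -0.3525] sides [0.1099 0.198  0.1109 0.1976]
handle [[0.5094, -0.3549], [0.5064, -0.3724], [0.4201, -0.3505], [0.423, -0.3315]] mean [ 0.4647 -0.3523] sides [0.0177 0.089  0.0192 0.0895]
```

```bash
python3 -m jog '[{"delta_pos":[30,42,0],"spin":0.13,"claw":0},{"delta_pos":[60,84,0],"spin":0.27,"claw":0},{"delta_pos":[90,126,0],"spin":0.41,"claw":0},{"delta_pos":[120,168,0],"spin":0.55,"claw":0},{"delta_pos":[150,210,0],"spin":0.69,"claw":0},{"delta_pos":[180,252,0],"spin":0.83,"claw":0},{"delta_pos":[210,294,0],"spin":0.97,"claw":0},{"delta_pos":[240,336,0],"spin":1.11,"claw":0}]' 60
```

```text
clock: 0.9
position: [0.4395, -0.2625, 0.2308]
tool_rot: [-3.141, 0.0, 1.452]
force: [1.0, -1.0, -0.2]
grip_width: 0.0849
```

```bash
python3 -m jog '[{"delta_pos":[6,45,0],"spin":0,"claw":0},{"delta_pos":[12,90,0],"spin":0,"claw":0},{"delta_pos":[18,135,0],"spin":0,"claw":0},{"delta_pos":[24,180,0],"spin":0,"claw":0},{"delta_pos":[30,225,0],"spin":0,"claw":0},{"delta_pos":[36,270,0],"spin":0,"claw":0},{"delta_pos":[42,315,0],"spin":0,"claw":0},{"delta_pos":[48,360,0],"spin":0,"claw":0}]' 60
python3 -m jog '[{"delta_pos":[3,45,0],"spin":0,"claw":0},{"delta_pos":[6,90,0],"spin":0,"claw":0},{"delta_pos":[10,135,0],"spin":0,"claw":0},{"delta_pos":[13,180,0],"spin":0,"claw":0},{"delta_pos":[16,225,-20],"spin":0,"claw":0},{"delta_pos":[18,270,-40],"spin":0,"claw":0},{"delta_pos":[18,285,-60],"spin":0,"claw":0},{"delta_pos":[18,285,-80],"spin":0,"claw":0}]' 60
```

```text
clock: 1.7
position: [0.4874, 0.0992, 0.2308]
tool_rot: [-3.141, 0.0, 1.452]
force: [1.1, -0.9, 0.3]
grip_width: 0.0853
clock: 2.5
position: [0.5039, 0.3873, 0.1493]
tool_rot: [-3.139, -0.0, 1.456]
force: [0.9, 0.3, -0.5]
grip_width: 0.0854
```

```bash
python3 -m jog '[{"delta_pos":[-2,-4,-25],"spin":-0.005,"claw":0},{"delta_pos":[-2,-4,-50],"spin":-0.005,"claw":0},{"delta_pos":[-2,-4,-75],"spin":-0.005,"claw":0},{"delta_pos":[-2,-4,-95],"spin":-0.005,"claw":0},{"delta_pos":[-2,-4,-110],"spin":-0.005,"claw":0},{"delta_pos":[-2,-4,-115],"spin":-0.005,"claw":0},{"delta_pos":[-2,-4,-115],"spin":-0.005,"claw":0}]' 60
python3 -m jog '[{"delta_pos":[0,0,0],"spin":0,"claw":0.3},{"delta_pos":[0,0,0],"spin":0,"claw":0.5},{"delta_pos":[0,0,0],"spin":0,"claw":0.7},{"delta_pos":[0,0,0],"spin":0,"claw":1},{"delta_pos":[0,0,0],"spin":0,"claw":1},{"delta_pos":[0,0,0],"spin":0,"claw":1},{"delta_pos":[0,0,0],"spin":0,"claw":1}]' 60
```

```text
clock: 3.2
position: [0.5017, 0.3832, 0.034]
tool_rot: [-3.139, 0.0, 1.451]
force: [0.0, -0.3, 0.2]
grip_width: 0.0856
clock: 3.9
position: [0.502, 0.3833, 0.0344]
tool_rot: [-3.139, -0.0, 1.451]
force: [-1.2, -1.9, 5.9]
grip_width: 0.0254
```

```bash
python3 -m jog '[{"delta_pos":[0,0,15],"spin":0,"claw":1},{"delta_pos":[0,0,40],"spin":0,"claw":1},{"delta_pos":[0,0,70],"spin":0,"claw":1},{"delta_pos":[0,-30,95],"spin":-0.1,"claw":1},{"delta_pos":[5,-70,95],"spin":-0.22,"claw":1},{"delta_pos":[10,-110,95],"spin":-0.35,"claw":1},{"delta_pos":[15,-150,95],"spin":-0.48,"claw":1},{"delta_pos":[20,-190,95],"spin":-0.6,"claw":1}]' 60
python3 -m jog '[{"delta_pos":[6,-40,0],"spin":-0.13,"claw":1},{"delta_pos":[12,-80,0],"spin":-0.26,"claw":1},{"delta_pos":[18,-120,0],"spin":-0.39,"claw":1},{"delta_pos":[24,-160,0],"spin":-0.52,"claw":1},{"delta_pos":[30,-200,0],"spin":-0.64,"claw":1},{"delta_pos":[36,-240,0],"spin":-0.66,"claw":1},{"delta_pos":[42,-280,0],"spin":-0.66,"claw":1},{"delta_pos":[48,-315,0],"spin":-0.66,"claw":1}]' 60
```

```text
clock: 4.7
position: [0.522, 0.1919, 0.1306]
tool_rot: [-3.139, -0.001, 0.845]
force: [0.6, 0.0, -1.1]
grip_width: 0.0252
clock: 5.5
position: [0.5701, -0.1251, 0.1316]
tool_rot: [-3.14, -0.002, 0.185]
force: [1.6, 0.7, -1.4]
grip_width: 0.0254
```

```bash
python3 -m jog '[{"delta_pos":[0,0,0],"spin":0,"claw":1},{"delta_pos":[0,0,0],"spin":0,"claw":1}]' 60
python3 - <<'E'
from h import *
import cv2
a=eyes.grab_frame('top')[165:335,245:435];b=eyes.grab_frame('side')[180:300,260:410]
cv2.imwrite('pics/c5.png',cv2.resize(a,None,fx=4,fy=3.5,interpolation=cv2.INTER_CUBIC)); cv2.imwrite('pics/c5s.png',cv2.resize(b,None,fx=4,fy=4,interpolation=cv2.INTER_CUBIC))
E
```

```text
clock: 5.7
position: [0.5701, -0.1258, 0.1323]
tool_rot: [-3.139, -0.002, 0.183]
force: [0.2, 1.8, -0.3]
grip_width: 0.0252
```

View pics/c5s.png

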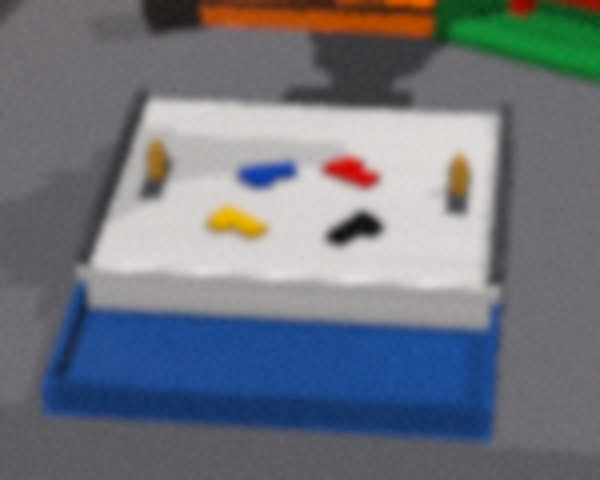

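Run:
```python
from h import *
np.set_printoptions(precision=4,suppress=True)
q=lambda u,v,z:px2w('side',u/4+260,v/4+180,z)
pl,pr=q(157,142,.052),q(459,153,.052);print('pins',pl,pr,(pl+pr)/2,pl-pr)
n=[q(88,268,.03),q(492,288,.03)];print('near edge',n,(n[0]+n[1])/2)
u=np.array([-.19,.982]);m=((n[0]+n[1])/2)[:2];print('bed centre',m-.095*u)
```

```text
pins [ 0.6429 -0.0471  0.052 ] [ 0.4782 -0.0825  0.052 ] [ 0.5605 -0.0648  0.052 ] [0.1647 0.0354 0.    ]
near edge [array([0.6448, 0.0552, 0.03  ]), array([0.4363, 0.0135, 0.03  ])] [0.5405 0.0343 0.03  ]
bed centre [ 0.5586 -0.059 ]
```

```bash
python3 -m jog '[{"delta_pos":[0,-2,-20],"spin":0.006,"claw":1},{"delta_pos":[0,-2,-40],"spin":0.006,"claw":1},{"delta_pos":[0,-2,-52],"spin":0.006,"claw":1},{"delta_pos":[0,-2,-60],"spin":0.006,"claw":1},{"delta_pos":[0,-2,-64],"spin":0.006,"claw":1},{"delta_pos":[0,-2,-66],"spin":0.006,"claw":1},{"delta_pos":[0,-2,-67],"spin":0.006,"claw":1}]' 60
```

```text
clock: 6.5
position: [0.5704, -0.1259, 0.0654]
tool_rot: [-3.139, -0.003, 0.192]
force: [0.3, -0.1, -2.0]
grip_width: 0.0254
```

```bash
python3 -m jog '[{"delta_pos":[0,0,-2],"spin":0,"claw":1},{"delta_pos":[0,0,-3],"spin":0,"claw":1},{"delta_pos":[0,0,-4],"spin":0,"claw":1},{"delta_pos":[0,0,-4],"spin":0,"claw":1}]' 60;python3 -m jog '[{"delta_pos":[0,0,-1],"spin":0,"claw":1},{"delta_pos":[0,0,-1],"spin":0,"claw":1}]' 60
```

```text
clock: 6.9
position: [0.5704, -0.1259, 0.0614]
tool_rot: [-3.139, -0.003, 0.192]
force: [0.7, -0.3, -0.9]
grip_width: 0.0251
clock: 7.1
position: [0.5705, -0.1259, 0.0605]
tool_rot: [-3.139, -0.003, 0.192]
force: [-0.3, 0.6, 1.0]
grip_width: 0.0253
```

```bash
python3 -m jog '[{"delta_pos":[0,0,-0.7],"spin":0,"claw":1},{"delta_pos":[0,0,-0.7],"spin":0,"claw":1}]' 60;python3 -m jog '[{"delta_pos":[0,0,-0.5],"spin":0,"claw":1},{"delta_pos":[0,0,-0.5],"spin":0,"claw":1}]' 60
```

```text
clock: 7.3
position: [0.5706, -0.126, 0.0604]
tool_rot: [-3.139, -0.003, 0.192]
force: [-2.3, 0.9, 10.4]
grip_width: 0.0256
clock: 7.5
position: [0.5706, -0.1259, 0.0604]
tool_rot: [-3.139, -0.003, 0.192]
force: [-2.6, 0.7, 10.3]
grip_width: 0.0257
```

```bash
python3 -m jog '[{"delta_pos":[-1,5,-0.8],"spin":0,"claw":1},{"delta_pos":[-2.4,12.5,-0.8],"spin":0,"claw":1},{"delta_pos":[-3.8,20,-0.8],"spin":0,"claw":1},{"delta_pos":[-5.3,27.5,-0.8],"spin":0,"claw":1},{"delta_pos":[-6.7,35,-0.8],"spin":0,"claw":1},{"delta_pos":[-7.6,40,-0.8],"spin":0,"claw":1},{"delta_pos":[-7.6,40,-0.8],"spin":0,"claw":1}]' 60
```

```text
clock: 8.2
position: [0.5637, -0.0857, 0.0604]
tool_rot: [-3.14, -0.005, 0.192]
force: [-1.0, 1.6, 11.5]
grip_width: 0.0252
```

```bash
python3 -m jog '[{"delta_pos":[-1.7,8,-0.8],"spin":0,"claw":1},{"delta_pos":[-3.2,16,-0.8],"spin":0,"claw":1},{"delta_pos":[-4.7,24,-0.8],"spin":0,"claw":1},{"delta_pos":[-6.2,32,-0.8],"spin":0,"claw":1},{"delta_pos":[-7.8,40,-0.8],"spin":0,"claw":1},{"delta_pos":[-8.7,45,-0.8],"spin":0,"claw":1},{"delta_pos":[-8.7,45,-0.8],"spin":0,"claw":1}]' 60
python3 - <<'E'
from h import *
import cv2
a=eyes.grab_frame('top')[165:335,245:435]
cv2.imwrite('pics/c6.png',cv2.resize(a,None,fx=3,fy=3,interpolation=cv2.INTER_CUBIC))
E
```

```text
clock: 8.9
position: [0.5557, -0.0405, 0.0604]
tool_rot: [-3.141, -0.006, 0.193]
force: [0.1, 1.2, 10.7]
grip_width: 0.0256
```

View pics/c6.png

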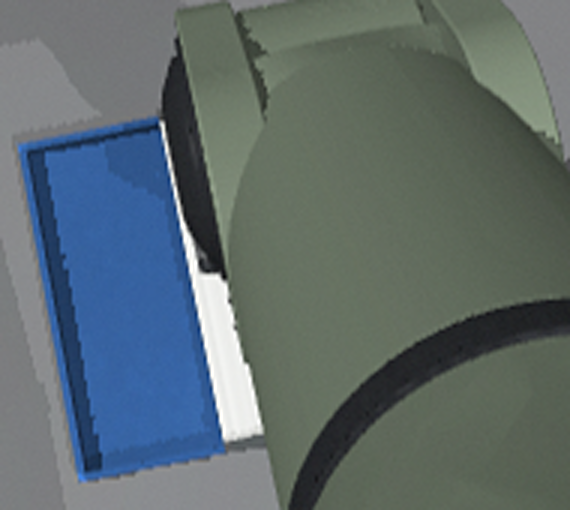

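```bash
python3 -m jog '[{"delta_pos":[-1.5,8,-0.8],"spin":0,"claw":1},{"delta_pos":[-3,16,-0.8],"spin":0,"claw":1},{"delta_pos":[-4.6,24,-0.8],"spin":0,"claw":1},{"delta_pos":[-6,31,-0.8],"spin":0,"claw":1},{"delta_pos":[-7.3,38,-0.8],"spin":0,"claw":1},{"delta_pos":[-8,42,-0.8],"spin":0,"claw":1},{"delta_pos":[-8,42,-0.8],"spin":0,"claw":1}]' 60; python3 -m jog '[{"delta_pos":[-1.0,5,-0.7],"spin":0,"claw":1},{"delta_pos":[-2,11,-0.7],"spin":0,"claw":1},{"delta_pos":[-3.1,17,-0.7],"spin":0,"claw":1},{"delta_pos":[-4.2,22,-0.7],"spin":0,"claw":1},{"delta_pos":[-5,27,-0.7],"spin":0,"claw":1},{"delta_pos":[-6,32,-0.7],"spin":0,"claw":1},{"delta_pos":[-7,36,-0.7],"spin":0,"claw":1},{"delta_pos":[-7,36,-0.7],"spin":0,"claw":1}]' 60
python3 - <<'E'
from h import *
import cv2
a=eyes.grab_frame('side')[180:330,250:430]
cv2.imwrite('pics/c7.png',cv2.resize(a,None,fx=4,fy=4,interpolation=cv2.INTER_CUBIC))
E
```

```text
clock: 9.65
position: [0.5484, 0.0016, 0.0605]
tool_rot: [-3.141, -0.008, 0.193]
force: [0.1, -1.4, 12.6]
grip_width: 0.0255
clock: 10.45
position: [0.5419, 0.0375, 0.0605]
tool_rot: [3.141, -0.009, 0.193]
force: [-0.8, -0.8, 12.2]
grip_width: 0.0254
```

View pics/c7.png

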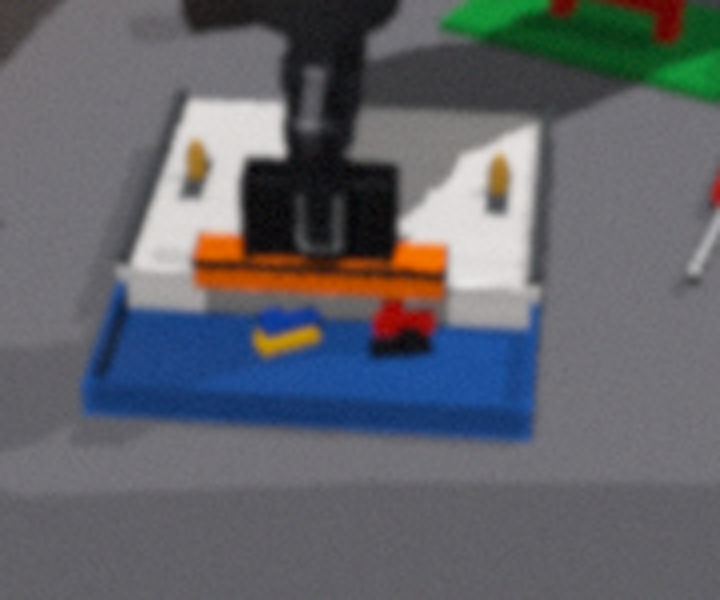

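```bash
python3 -m jog '[{"delta_pos":[0,0,10],"spin":0,"claw":1},{"delta_pos":[0,0,30],"spin":0,"claw":1},{"delta_pos":[0,0,55],"spin":0,"claw":1},{"delta_pos":[-3,30,70],"spin":-0.03,"claw":1},{"delta_pos":[-8,70,70],"spin":-0.06,"claw":1},{"delta_pos":[-14,110,70],"spin":-0.09,"claw":1},{"delta_pos":[-20,150,70],"spin":-0.12,"claw":1},{"delta_pos":[-25,190,70],"spin":-0.16,"claw":1}]' 60;  python3 -m jog '[{"delta_pos":[-4,40,0],"spin":0,"claw":1},{"delta_pos":[-9,80,0],"spin":0,"claw":1},{"delta_pos":[-14,120,-10],"spin":0,"claw":1},{"delta_pos":[-20,150,-25],"spin":0,"claw":1},{"delta_pos":[-20,150,-45],"spin":0,"claw":1},{"delta_pos":[-20,150,-65],"spin":0,"claw":1},{"delta_pos":[-20,150,-80],"spin":0,"claw":1},{"delta_pos":[-20,150,-85],"spin":0,"claw":1}]' 60
```

```text
clock: 11.3
position: [0.5164, 0.2291, 0.131]
tool_rot: [3.141, -0.009, 0.032]
force: [0.9, 0.4, -1.3]
grip_width: 0.0256
clock: 12.1
position: [0.496, 0.3785, 0.0449]
tool_rot: [3.14, -0.008, 0.032]
force: [-0.5, -0.5, -1.8]
grip_width: 0.0253
```

Lower to the pad in small steps (contact expected near z = 0.0345).

```bash
python3 -m jog '[{"delta_pos":[0,0,-4],"spin":0,"claw":1},{"delta_pos":[0,0,-7],"spin":0,"claw":1},{"delta_pos":[0,0,-9],"spin":0,"claw":1},{"delta_pos":[0,0,-10],"spin":0,"claw":1},{"delta_pos":[0,0,-10.7],"spin":0,"claw":1},{"delta_pos":[0,0,-10.7],"spin":0,"claw":1}]' 60
```

```text
clock: 12.7
position: [0.4963, 0.3786, 0.0348]
tool_rot: [3.141, -0.008, 0.032]
force: [0.2, -0.5, 4.5]
grip_width: 0.025
```

```bash
python3 -m jog '[{"delta_pos":[0,0,0],"spin":0,"claw":0.6},{"delta_pos":[0,0,0],"spin":0,"claw":0.3},{"delta_pos":[0,0,0],"spin":0,"claw":0},{"delta_pos":[0,0,0],"spin":0,"claw":0},{"delta_pos":[0,0,0],"spin":0,"claw":0},{"delta_pos":[0,0,0],"spin":0,"claw":0}]' 60; python3 -m jog '[{"delta_pos":[0,0,15],"spin":0,"claw":0},{"delta_pos":[0,0,45],"spin":0,"claw":0},{"delta_pos":[0,0,85],"spin":0,"claw":0},{"delta_pos":[0,0,125],"spin":0,"claw":0},{"delta_pos":[0,-40,150],"spin":-0.04,"claw":0},{"delta_pos":[0,-85,150],"spin":-0.08,"claw":0},{"delta_pos":[0,-130,150],"spin":-0.12,"claw":0},{"delta_pos":[0,-175,150],"spin":-0.16,"claw":0}]' 60;python3 -m jog '[{"delta_pos":[0,-45,0],"spin":-0.02,"claw":0},{"delta_pos":[0,-90,0],"spin":-0.04,"claw":0},{"delta_pos":[0,-135,0],"spin":-0.06,"claw":0},{"delta_pos":[0,-180,0],"spin":-0.08,"claw":0},{"delta_pos":[0,-225,0],"spin":-0.1,"claw":0},{"delta_pos":[0,-270,0],"spin":-0.12,"claw":0},{"delta_pos":[0,-315,0],"spin":-0.13,"claw":0},{"delta_pos":[0,-360,0],"spin":-0.14,"claw":0}]' 60
```

```text
clock: 13.3
position: [0.4963, 0.3786, 0.0347]
tool_rot: [3.141, -0.008, 0.032]
force: [0.7, 1.0, -0.1]
grip_width: 0.0856
clock: 14.1
position: [0.4961, 0.202, 0.1861]
tool_rot: [3.142, -0.01, -0.13]
force: [1.5, -0.3, 0.4]
grip_width: 0.0853
clock: 14.9
position: [0.496, -0.1598, 0.1874]
tool_rot: [-3.141, -0.011, -0.27]
force: [1.4, 0.2, 0.1]
grip_width: 0.0851
```

```bash
python3 -m jog '[{"delta_pos":[-7,-45,0],"spin":0,"claw":0},{"delta_pos":[-14,-90,0],"spin":0,"claw":0},{"delta_pos":[-21,-135,-20],"spin":0,"claw":0},{"delta_pos":[-31,-175,-40],"spin":0,"claw":0},{"delta_pos":[-31,-192,-60],"spin":0,"claw":0},{"delta_pos":[-31,-192,-80],"spin":0,"claw":0},{"delta_pos":[-31,-192,-80],"spin":0,"claw":0}]' 60
python3 - <<'E'
from h import *
import cv2
a=cv2.resize(eyes.grab_frame('top')[180:340,85:310],None,fx=3,fy=3,interpolation=cv2.INTER_CUBIC)
cv2.imwrite('pics/c8.png',a)
E
```

```text
clock: 15.6
position: [0.4638, -0.3514, 0.1061]
tool_rot: [-3.14, -0.008, -0.271]
force: [-0.1, 0.6, -0.5]
grip_width: 0.0856
```

View pics/c8.png

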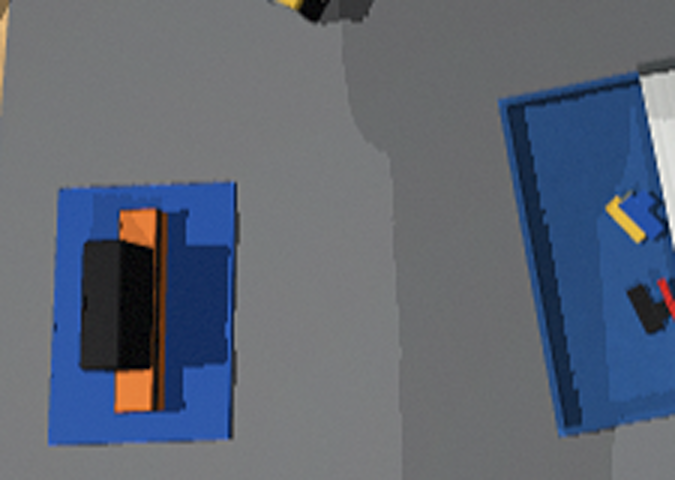

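Run:
```python
from h import *
import cv2
t=eyes.grab_frame('top')[225:300,270:340]; s=eyes.grab_frame('side')[235:275,295:375]
a=cv2.resize(t,None,fx=6,fy=6,interpolation=cv2.INTER_CUBIC); b=cv2.resize(s,None,fx=4.5,fy=4.5,interpolation=cv2.INTER_CUBIC)
c=np.zeros((450,785,3),np.uint8); c[:,:420]=a; c[:180,425:785]=b
cv2.imwrite('pics/c9.png',c)
```

```text
(no output)
```

View pics/c9.png

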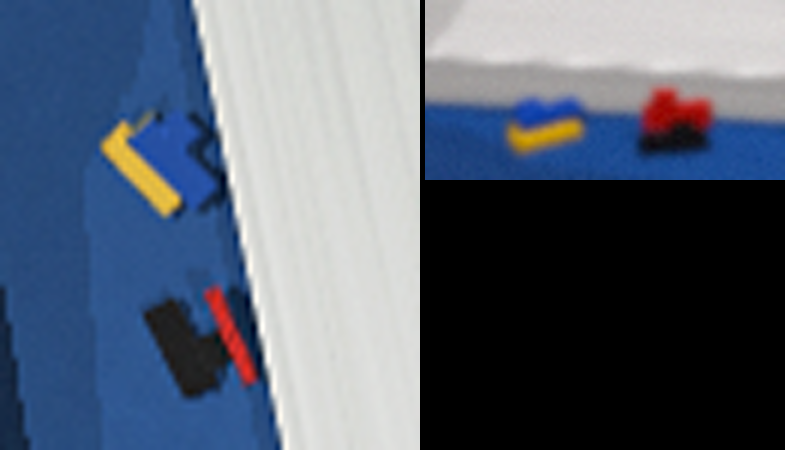

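```bash
python3 -m jog '[{"delta_pos":[1,-1,-25],"spin":0,"claw":0},{"delta_pos":[1,-1,-50],"spin":0,"claw":0},{"delta_pos":[1,-1,-70],"spin":0,"claw":0},{"delta_pos":[1,-1,-80],"spin":0,"claw":0},{"delta_pos":[1,-1,-85],"spin":0,"claw":0},{"delta_pos":[1,-1,-85],"spin":0,"claw":0}]' 60; python3 -m jog '[{"delta_pos":[0,0,0],"spin":0,"claw":0.4},{"delta_pos":[0,0,0],"spin":0,"claw":0.7},{"delta_pos":[0,0,0],"spin":0,"claw":1},{"delta_pos":[0,0,0],"spin":0,"claw":1},{"delta_pos":[0,0,0],"spin":0,"claw":1},{"delta_pos":[0,0,0],"spin":0,"claw":1}]' 80; python3 -m jog '[{"delta_pos":[0,0,15],"spin":0,"claw":1},{"delta_pos":[0,0,40],"spin":0,"claw":1},{"delta_pos":[0,0,70],"spin":0,"claw":1},{"delta_pos":[0,0,100],"spin":0,"claw":1},{"delta_pos":[0,0,100],"spin":0,"claw":1}]' 80
```

```text
clock: 16.35
position: [0.467, -0.3525, 0.0244]
tool_rot: [-3.141, -0.013, -0.269]
force: [0.5, -0.1, 0.3]
grip_width: 0.0853
clock: 16.95
position: [0.4671, -0.3526, 0.0249]
tool_rot: [-3.141, -0.013, -0.269]
force: [-1.2, 2.0, 10.1]
grip_width: 0.0184
clock: 17.45
position: [0.4685, -0.3538, 0.1293]
tool_rot: [3.14, -0.019, -0.27]
force: [0.4, 0.1, -4.0]
grip_width: 0.0185
```

```bash
python3 -m jog '[{"delta_pos":[10,30,0],"spin":0.06,"claw":1},{"delta_pos":[23,70,0],"spin":0.12,"claw":1},{"delta_pos":[36,110,0],"spin":0.18,"claw":1},{"delta_pos":[49,150,0],"spin":0.24,"claw":1},{"delta_pos":[62,190,0],"spin":0.3,"claw":1},{"delta_pos":[75,230,0],"spin":0.38,"claw":1},{"delta_pos":[88,265,0],"spin":0.46,"claw":1},{"delta_pos":[94,288,0],"spin":0.462,"claw":1}]' 80;python3 -m jog '[{"delta_pos":[0,0,-10],"spin":0,"claw":1},{"delta_pos":[0,0,-25],"spin":0,"claw":1},{"delta_pos":[0,0,-34],"spin":0,"claw":1},{"delta_pos":[0,0,-34],"spin":0,"claw":1}]' 80
python3 - <<'E'
from h import *
import cv2
s=eyes.grab_frame('side')[165:285,255:415]
cv2.imwrite('pics/c10.png',cv2.resize(s,None,fx=5,fy=5,interpolation=cv2.INTER_CUBIC))
print(bot.observe()['position'],bot.observe()['tool_rot'])
E
```

```text
clock: 18.25
position: [0.563, -0.0626, 0.1291]
tool_rot: [3.141, -0.018, 0.198]
force: [-0.2, -0.6, -4.5]
grip_width: 0.0186
clock: 18.65
position: [0.5618, -0.0631, 0.0937]
tool_rot: [3.141, -0.016, 0.197]
force: [-0.3, -0.1, -3.9]
grip_width: 0.0184
[ 0.56241137 -0.06316346  0.09455404] [ 3.14120576 -0.01700144  0.19721178]
```

View pics/c10.png

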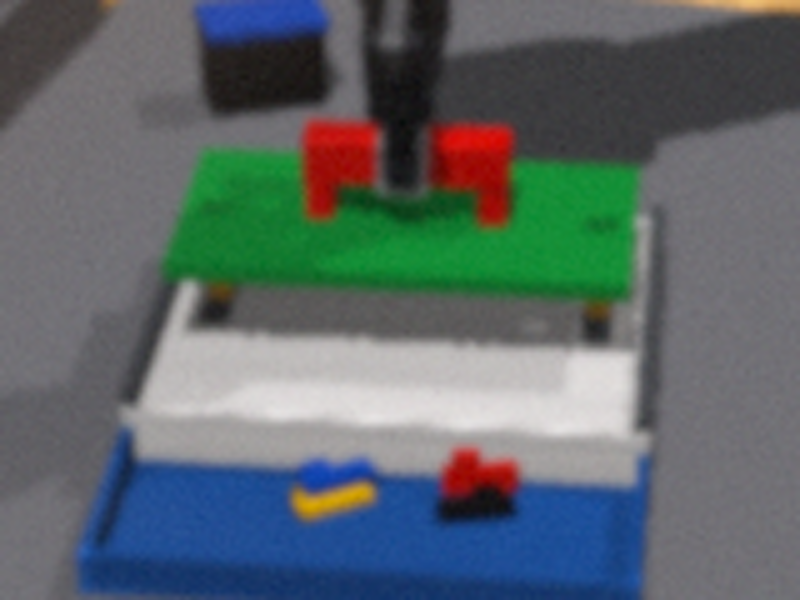

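```bash
python3 - <<'E'
from h import *
np.set_printoptions(precision=4,suppress=True)
z=.0777
q=lambda u,v,z=z:px2w('side',u/5+255,v/5+165,z)[:2]
h=[q(215,203),q(602,224)];print('holes',h,(h[0]+h[1])/2,np.linalg.norm(h[0]-h[1]),np.arctan2(*(h[0]-h[1])[::-1]))
c=np.array([q(202,150),q(640,168),q(633,285),q(168,268)]);print(c,c.mean(0),np.linalg.norm(np.roll(c,-1,0)-c,axis=1))
for d in (c[0]-c[1],c[3]-c[2]): print(np.arctan2(d[1],d[0]))
hh=np.array([q(310,124,.1177),q(512,128,.1177)]);print('handle near-top?',hh,hh.mean(0))
# predicted pixels of the holes if centred over side-seen pins
for p in ([.6429,-.0471,z],[.4782,-.0825,z]): print((w2px('side',p)-[255,165])*5)
E
python3 - <<'E'
import cv2
i=cv2.imread('pics/c10.png'); l=cv2.createCLAHE(4,(4,4)).apply(i[140:300,150:660,1])
cv2.imwrite('pics/c11.png',cv2.resize(l,None,fx=1.5,fy=1.5))
E
```

```text
holes [array([ 0.6441, -0.0455]), array([ 0.4755, -0.0747])] [ 0.5598 -0.0601] 0.17113170456348936 0.1715286950475277
[[ 0.6678 -0.0923]
 [ 0.4718 -0.1309]
 [ 0.4502 -0.0262]
 [ 0.6428  0.0154]] [ 0.5582 -0.0585] [0.1998 0.107  0.197  0.1105]
0.1947924692673714
0.2126366887225795
handle near-top? [[ 0.6021 -0.0555]
 [ 0.517  -0.0763]] [ 0.5596 -0.0659]
[218.8848 201.6857]
[600.2897 214.9812]
```

View pics/c11.png

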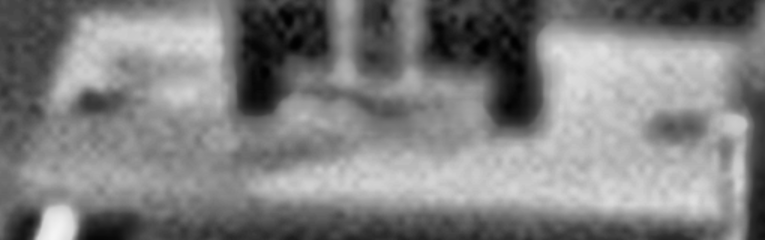

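```bash
python3 -m jog '[{"delta_pos":[1,-4.4,0],"spin":-0.005,"claw":1},{"delta_pos":[1,-4.4,-5],"spin":-0.005,"claw":1},{"delta_pos":[1,-4.4,-10],"spin":-0.005,"claw":1},{"delta_pos":[1,-4.4,-14],"spin":-0.005,"claw":1},{"delta_pos":[1,-4.4,-16],"spin":-0.005,"claw":1},{"delta_pos":[1,-4.4,-16],"spin":-0.005,"claw":1}]' 80;python3 -m jog '[{"delta_pos":[0,0,-1],"spin":0,"claw":1},{"delta_pos":[0,0,-1],"spin":0,"claw":1}]' 80;python3 -m jog '[{"delta_pos":[0,0,-1],"spin":0,"claw":1},{"delta_pos":[0,0,-1],"spin":0,"claw":1}]' 80
```

```text
clock: 19.3
position: [0.5632, -0.0675, 0.0782]
tool_rot: [3.141, -0.016, 0.192]
force: [0.3, 0.9, -3.5]
grip_width: 0.0181
clock: 19.5
position: [0.5632, -0.0674, 0.0772]
tool_rot: [3.141, -0.016, 0.193]
force: [0.5, -0.5, -3.6]
grip_width: 0.0185
clock: 19.7
position: [0.5632, -0.0674, 0.0761]
tool_rot: [3.141, -0.016, 0.193]
force: [0.0, 0.4, -4.1]
grip_width: 0.0185
```

```bash
python3 -m jog '[{"delta_pos":[0,0,-1],"spin":0,"claw":1},{"delta_pos":[0,0,-1],"spin":0,"claw":1}]' 80;python3 -m jog '[{"delta_pos":[0,0,-1],"spin":0,"claw":1},{"delta_pos":[0,0,-1],"spin":0,"claw":1}]' 80;python3 -m jog '[{"delta_pos":[0,0,-1],"spin":0,"claw":1},{"delta_pos":[0,0,-1],"spin":0,"claw":1}]' 80
```

```text
clock: 19.9
position: [0.5631, -0.0674, 0.075]
tool_rot: [3.141, -0.016, 0.193]
force: [0.3, 0.0, -4.6]
grip_width: 0.0187
clock: 20.1
position: [0.5631, -0.0674, 0.0739]
tool_rot: [3.141, -0.016, 0.193]
force: [-0.7, 0.4, -2.8]
grip_width: 0.0187
clock: 20.3
position: [0.563, -0.0674, 0.0728]
tool_rot: [3.142, -0.016, 0.193]
force: [-0.5, 0.1, -3.7]
grip_width: 0.0187
```

```bash
for i in 1; do python3 -m jog '[{"delta_pos":[0,0,-1],"spin":0,"claw":1},{"delta_pos":[0,0,-1],"spin":0,"claw":1}]' 80;done; python3 -m jog '[{"delta_pos":[0,0,-1],"spin":0,"claw":1},{"delta_pos":[0,0,-1],"spin":0,"claw":1}]' 80;python3 -m jog '[{"delta_pos":[0,0,-0.7],"spin":0,"claw":1},{"delta_pos":[0,0,-0.7],"spin":0,"claw":1}]' 80
```

```text
clock: 20.5
position: [0.5629, -0.0673, 0.0716]
tool_rot: [3.142, -0.016, 0.193]
force: [-0.3, 0.3, -4.0]
grip_width: 0.0187
clock: 20.7
position: [0.5629, -0.0673, 0.0705]
tool_rot: [-3.142, -0.016, 0.193]
force: [0.4, 0.5, -3.6]
grip_width: 0.0186
clock: 20.9
position: [0.5628, -0.0673, 0.0697]
tool_rot: [-3.142, -0.016, 0.193]
force: [-0.2, -0.2, -3.9]
grip_width: 0.0183
```

```bash
python3 -m jog '[{"delta_pos":[0,0,-1],"spin":0,"claw":1},{"delta_pos":[0,0,-1.5],"spin":0,"claw":1}]' 80;python3 -m jog '[{"delta_pos":[0,0,-1],"spin":0,"claw":1},{"delta_pos":[0,0,-1.5],"spin":0,"claw":1}]' 80;python3 -m jog '[{"delta_pos":[0,0,-1],"spin":0,"claw":1},{"delta_pos":[0,0,-1.5],"spin":0,"claw":1}]' 80
```

```text
clock: 21.1
position: [0.5628, -0.0672, 0.0681]
tool_rot: [-3.141, -0.016, 0.193]
force: [-0.1, 1.6, -3.9]
grip_width: 0.0186
clock: 21.3
position: [0.5628, -0.0671, 0.0665]
tool_rot: [-3.141, -0.015, 0.193]
force: [0.2, 0.9, -2.6]
grip_width: 0.0186
clock: 21.5
position: [0.5627, -0.0671, 0.0649]
tool_rot: [-3.141, -0.015, 0.193]
force: [-0.4, 0.8, -2.6]
grip_width: 0.0185
```

```bash
python3 -m jog '[{"delta_pos":[0,0.3,-1],"spin":0,"claw":1},{"delta_pos":[0,0.3,-2],"spin":0,"claw":1}]' 80;python3 -m jog '[{"delta_pos":[0,0.2,-1],"spin":0,"claw":1},{"delta_pos":[0,0.2,-2],"spin":0,"claw":1}]' 80;python3 -m jog '[{"delta_pos":[0,0,-1],"spin":0,"claw":1},{"delta_pos":[0,0,-2],"spin":0,"claw":1}]' 80
```

```text
clock: 21.7
position: [0.5627, -0.0668, 0.0628]
tool_rot: [-3.141, -0.015, 0.193]
force: [-0.8, 1.2, -3.3]
grip_width: 0.0189
clock: 21.9
position: [0.5627, -0.0667, 0.0607]
tool_rot: [-3.141, -0.015, 0.193]
force: [-0.4, 0.5, -4.5]
grip_width: 0.0185
clock: 22.1
position: [0.5627, -0.0667, 0.0585]
tool_rot: [-3.141, -0.015, 0.193]
force: [0.9, 0.6, -4.1]
grip_width: 0.0181
```

```bash
python3 -m jog '[{"delta_pos":[0,0,-1],"spin":0,"claw":1},{"delta_pos":[0,0,-2],"spin":0,"claw":1}]' 80;python3 -m jog '[{"delta_pos":[0,0,-0.8],"spin":0,"claw":1},{"delta_pos":[0,0,-0.8],"spin":0,"claw":1}]' 80;python3 -m jog '[{"delta_pos":[0,0,-0.7],"spin":0,"claw":1},{"delta_pos":[0,0,-0.7],"spin":0,"claw":1}]' 80;python3 -m jog '[{"delta_pos":[0,0,-0.7],"spin":0,"claw":1},{"delta_pos":[0,0,-0.7],"spin":0,"claw":1}]' 80
```

```text
clock: 22.3
position: [0.5627, -0.0667, 0.0565]
tool_rot: [-3.141, -0.015, 0.193]
force: [-0.6, 0.1, -3.9]
grip_width: 0.0188
clock: 22.5
position: [0.5626, -0.0667, 0.0555]
tool_rot: [-3.141, -0.015, 0.193]
force: [0.4, -0.7, -4.5]
grip_width: 0.0182
clock: 22.7
position: [0.5627, -0.0667, 0.0549]
tool_rot: [-3.141, -0.015, 0.193]
force: [0.9, -0.0, -2.5]
grip_width: 0.0187
clock: 22.9
position: [0.5628, -0.0667, 0.0549]
tool_rot: [-3.142, -0.015, 0.193]
force: [-5.1, -0.2, 12.4]
grip_width: 0.0188
```

```bash
python3 -m jog '[{"delta_pos":[0,0,0],"spin":0,"claw":0.7},{"delta_pos":[0,0,0],"spin":0,"claw":0.4},{"delta_pos":[0,0,0],"spin":0,"claw":0},{"delta_pos":[0,0,0],"spin":0,"claw":0},{"delta_pos":[0,0,0],"spin":0,"claw":0},{"delta_pos":[0,0,0],"spin":0,"claw":0}]' 80; python3 -m jog '[{"delta_pos":[0,0,10],"spin":0,"claw":0},{"delta_pos":[0,0,30],"spin":0,"claw":0},{"delta_pos":[0,0,60],"spin":0,"claw":0},{"delta_pos":[0,0,100],"spin":0,"claw":0},{"delta_pos":[0,-45,120],"spin":0,"claw":0},{"delta_pos":[-15,-90,120],"spin":0,"claw":0},{"delta_pos":[-30,-135,120],"spin":0,"claw":0},{"delta_pos":[-45,-180,120],"spin":0,"claw":0}]' 80;python3 -m jog '[{"delta_pos":[0,-45,0],"spin":0,"claw":0},{"delta_pos":[0,-90,0],"spin":0,"claw":0},{"delta_pos":[0,-135,0],"spin":0,"claw":0},{"delta_pos":[0,-135,0],"spin":0,"claw":0}]' 80
python3 - <<'E'
from h import *
import cv2
a=eyes.grab_frame('top')[180:335,240:430];b=eyes.grab_frame('side')[180:420,230:400]
a=cv2.resize(a,None,fx=2.5,fy=2.5,interpolation=cv2.INTER_CUBIC);b=cv2.resize(b,None,fx=1.85,fy=1.85,interpolation=cv2.INTER_CUBIC)
c=np.zeros((450,795,3),np.uint8);c[:a.shape[0],:a.shape[1]]=a;c[:b.shape[0],480:480+b.shape[1]]=b[:450]
cv2.imwrite('pics/c12.png',c)
E
```

```text
clock: 23.5
position: [0.5628, -0.0667, 0.0548]
tool_rot: [-3.142, -0.015, 0.193]
force: [0.2, -0.3, 0.1]
grip_width: 0.0854
clock: 24.3
position: [0.517, -0.2484, 0.1759]
tool_rot: [3.141, -0.016, 0.193]
force: [0.6, -0.4, -0.5]
grip_width: 0.0854
clock: 24.7
position: [0.5149, -0.3899, 0.1764]
tool_rot: [3.138, -0.015, 0.186]
force: [-0.5, 1.1, -0.0]
grip_width: 0.0855
```

View pics/c12.png

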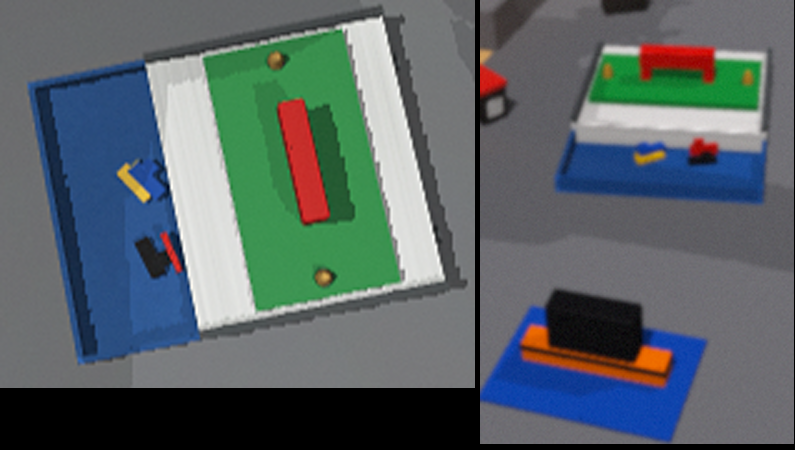

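Both pins stand through the cover's holes and it lies flush. The scraper stands on its pad and all four tabs are in the tray, so I'm handing in.

```bash
python3 -c "
from workcell import bot
print(bot.job_done())"
```

```text
the job is handed in; nothing more can be done
None
```

The job is done and handed in at about 25 s on the robot's clock, well inside the 72 s limit; no verdict was reported.

- **Wipe:** I pressed the scraper on the bed behind the tabs at about 10 N and held 10–13 N during the wipe. All four tabs went over the edge into the tray.
- **Scraper:** it stands upright near the middle of its blue pad, let go.
- **Cover:** I lowered it over both pins in small steps with almost no side force. It met the bed at the expected height with about 16 N, and I let go of it only there.

**Last checks:** the final pictures show both pins through the holes, the cover flat, the scraper on its pad and all four tabs in the tray. I did not compare the other things on the bench with their starting positions.

**What disagreed:**
- The two cameras differed by about 3 mm on how far the cover had to move along the wiping direction. I set it between the two values, and the fit went cleanly.
- The tool had drifted to a tilt of about 0.015 rad by the end. The cover still looked flat after release, but I did not measure its tilt.
- The red tab rests on its edge a few millimetres from the jig wall, and the blue tab lies partly on the yellow one. Both looked inside the tray and below the limit.

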